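# Switch on the copying lamps under the platform hatch

## Robot

A 7-joint arm with a two-finger parallel gripper is mounted at the origin on the work surface. World frame = base frame: x ahead of the robot, y to its left, z up, the work surface at z = 0. Lengths are in m, angles in rad, forces in N, time in s.
With the tool pointing down it reaches from about 0.4 to 0.875 m from the base axis. Payload 19.3 kg.
Tool frame: the origin (TCP) lies at the very end of the fingers, on their centre line; the grasp point (between the pads) lies 19 mm behind it; z points along the fingers, y is the line along which they close (so a half turn about z gives the same grasp; the last joint's range is limited). The gripper opens to 85 mm and grips with 20 to 120 N. Pads are 22 mm wide; open, the fingers measure 114 mm over their backs; the gripper's body (76 mm by 85 mm) begins 54 mm behind the grasp point. The pads swing forward as they close: fully open they stand 13 mm farther back than shut.
Start: joints at [1.134, 0.521, -0.036, 1.599, 0.021, 1.021, -0.113], TCP at [0.224, -0.583, 0.207] pointing down, gripper open.
Joint ranges: [-2.91, 2.91], [-0.3, 2.13], [-1.5, 1.42], [0.17, 2.43], [-1.26, 4.41], [0.16, 1.93], [-2.52, 2.52]. Speed limits (rad/s): [1.89, 1.89, 2.39, 2.39, 3.01, 3.01, 3.01].

## Interface

Orientations are given as [roll, pitch, yaw] about the fixed x, y, z axes, in that order (R = Rz(yaw) Ry(pitch) Rx(roll)).
In Python, from workcell import bot gives the robot as it stands.
- The arm moves only by the tool servo_tool, never from a script. Its argument "plan" is a list of rows, each a list of 7 numbers: the finger opening in cm, from 0 to 8.54, then the shift along the tool's x, y, z in cm, then the turn, a rotation vector about the tool's x, y, z in degrees. In form: [[fingers, x, y, z, wx, wy, wz], ...]. A call has 1 to 10 rows; each row is the pose to reach, as a shift and turn from the pose commanded when the call began, along the tool's axes at that moment; what a row does not reach only later rows make up. A row lasts 1/10 s, in which the tool goes at most 50 mm and 8.59 degrees, less where a joint would pass 70% of its speed; a pose out of reach is approached as far as the arm can. A call with a gripper value outside its range is refused whole. The fingers move at their own pace and stop on an object; "force" is the grip in N (left out, the last holds). Time passes only in rows, so rows that repeat a pose let the fingers close. It gives the time, the measured TCP pose, the force, the opening and the grip force at its end, in the units of the state.
- bot.observe(): the state, without advancing time (a new reading comes with each control period).
- bot.grab_frame(name): name is "scene" or "top"; returns a dict with "frame" (384x512x3 uint8, blue, green, red), "mtx" (3x3 intrinsics, pixels), "R" (3x3) and "t" (3): a world point X has camera coordinates R X + t. Camera axes: x right, y down, z forward; pixel columns grow to the right and rows downward; lengths in m; the calibration is good to about 2 mm. A picture is of the moment at which its call begins. There is no depth.
- bot.job_done(): hands the job in; it is judged then, once.
The state is a dict: "clock": time; "qpos": joint angles; "qd": joint speeds; "joint_efforts": joint torques, N m; "position": TCP position; "tool_rot": TCP orientation; "force": force on the tool from outside, world axes, zero at the start; "moment": the same for the moment, N m; "grip_width": finger opening in m; "finger_force": force on a finger pad.
Only numpy, scipy, OpenCV 4.12 (cv2) and the standard library are available. Lean on these libraries where they do the work, as an engineer would, in place of code of your own. Each camera call takes 0.05 s, during which the arm holds its last target. There are 200 camera calls.

## Task

The copying lamps are dead because their main switch, in the well under the platform's hatch, is off. Flip up the ring pull in the hatch, ease the hatch up by it as far as its hinges let it go and leave it standing open, then reach in under it and push the switch's toggle fully up to on. Leave all the other things on the platform, in the well and on the table where they are.

Things in the scene. Friction and masses are not known exactly. Their poses are not given: they have to be found in the camera images.
- platform: The capture platform, a white box with a grey deck, 360 (its x) x 500 (its y) x 130 mm high, on the table. Origin: centre of its underside; its x axis points roughly to the robot's right (world -y), its y away from the robot, z up. In the middle of the deck is a well 240 (x) x 300 mm (y), closed flush by the hatch; its floor is 10 mm above the table.
- hatch_hinge (a point): Middle of the hatch's hinge line (along platform y, in the deck's top face, 120 mm to +x of the platform's centre). The hatch, a grey panel, runs from it 238 mm to platform -x; 296 mm wide, 18 mm thick, 0.55 kg. Stiff friction hinges hold it at any angle; lifting takes about 10 N at the ring. Axes turn with the hatch; shut, they are the platform's.
- hatch (a joint): Opening angle of the hatch: 0 shut and flush, 1.08 rad (62 degrees) at its stop; its underside then leans over the hinge-side half of the well, above the switch.
- ring_pivot (a point): Middle of the ring pull's pivot line (along the hatch's y), 140 mm from the hinge line to -x and 6 mm below the hatch's top face. The ring lies in a steel pan sunk in the hatch, 95 (x) x 104 mm (y) inside, 32 mm deep, from 127 to 222 mm from the hinge.
- ring_bar (a point): Centre of the free bar of the ring pull, a D of dark 8 mm round steel 80 mm wide; the bar runs along the hatch's y, straight for 52 mm, 47 mm from the pivot line. Flat, it is 187 mm from the hinge line, its centre 6 mm below the deck, with 31 mm of free pan beyond it (-x side) and 39 mm open inside the D. Axes turn with the ring; x points from bar to pivot.
- ring (a joint): Angle of the ring from flat in its pan (0) to upright (1.57); stop at 1.75 rad. It turns the same way as the hatch; slight friction.
- main_switch: White three-pole switch, 54 mm wide (y), 86 mm long, 58 mm high (nose 46 mm long; shoulders 40 mm high), on a sloping rail at the hinge side of the well: its face normal leans 0.55 rad from vertical to platform -x, so the face rises towards the hinge. Origin: middle of its underside; axes parallel to the platform's. Sits anywhere along the rail (y), between lower grey terminal blocks.
- toggle_pivot (a point): Pivot line of the switch's toggle (along the platform's y), 54 mm above the switch's underside along its face normal, i.e. 4 mm below the face of the nose, 48 mm below the deck and 76 mm from the hatch's hinge line. The toggle is a black bar 46 mm wide (y) and 8 mm thick whose edge is 25 mm from the pivot.
- toggle (a joint): Toggle angle: 0 off, leaning 0.6 rad down the slope (towards the platform's -x) from the face normal; 1.2 rad fully on, leaning 0.6 rad up the slope (towards the hinge). Stays where it is left; moving it takes about 2 to 5 N.
- lens_center (a point): Bystander: centre of a black camera lens, 69 mm diameter, 84 mm high, standing on the deck.
- loupe_center (a point): Bystander: centre of a dark steel loupe, 44 mm diameter, 52 mm high, on the deck.
- grey_scale_center (a point): Bystander: centre of a flat grey-scale bar, 50 x 140 x 12 mm, on the table.
- battery_center (a point): Bystander: centre of a grey camera battery, 36 x 64 x 20 mm, on the deck.
- adapter_center (a point): Bystander: centre of a black power supply, 58 x 120 x 34 mm, lying on the floor of the well in the half away from the hinge.
- ledger_center (a point): Bystander: centre of a bound ledger, 150 x 200 x 38 mm, lying on the table.
- brush_jar_center (a point): Bystander: centre of a glass jar, 72 mm diameter, 110 mm high, on the table.

How it is judged:
On the way, in this order (a step that is already met when the one before it is completed fails the run):
1. the ring pull is flipped up out of its pan (beyond 0.8 rad) (value of joint ring above 0.8 rad), for 0.1 s.
2. the hatch is lifted to its stop (beyond 0.98 rad) (value of joint hatch above 0.98 rad), for 0.2 s.
3. the toggle is pushed up to on (beyond 1.05 rad) (value of joint toggle above 1.05 rad), for 0.2 s.
At the end, for the whole second after the job is handed in: The hatch stands open and still at its stop (beyond 0.98 of 1.08 rad) and the toggle is fully on (beyond 1.05 of 1.2 rad) (value of joint hatch above 0.98 rad and value of joint toggle above 1.05 rad and velocity of joint hatch between -0.05 and 0.05 rad/s); the robot touches nothing.
It fails at once if the hatch is thrown open or dropped (faster than 2.5 rad/s) (velocity of joint hatch above 2.5 rad/s or velocity of joint hatch below -2.5 rad/s).
It fails at once if a bystander is moved more than 25 mm (distance of any of lens_center, loupe_center, grey_scale_center, battery_center, adapter_center, ledger_center, brush_jar_center from where it was at the start of the episode above 0.025 m).
It also fails if it takes over 50 s, if anything falls off the work surface, if the arm or the gripper's body presses on something with over 40 N, if the wrist force passes 120 N, or if a joint passes its speed limit or range.

## Working session

There is one attempt and no reset: what is moved stays moved. The work goes in short steps, Python scripts to look and compute and a tool call to move; the robot and the scene stay as the last step left them, time stands still between calls to the robot, and variables do not carry over. Pictures are saved under pics/ and viewed, at most 10 in all, crops included, and the job is handed in when it is done.

Besides the shell and the picture viewer there is one more tool, called after ">>>" by a JSON object that holds its "api" and its "payload". servo_tool: Moves the arm, as the interface text tells. Its arguments: {"type":"object","properties":{"plan":{"type":"array","items":{"type":"array","items":{"type":"number"}}},"force":{"type":"number"}},"required":["plan"]}

```bash
ls; mkdir -p pics; python3 - <<'E'
from workcell import bot
import cv2,numpy as np
print(bot.observe())
for n in("scene","top"):
    f=bot.grab_frame(n); cv2.imwrite(f"pics/{n}0.png",f["frame"]); np.savez(f"pics/{n}0.npz",**f); print(n,f["mtx"],f["R"],f["t"])
E
```

```text
pics
{'clock': 0.0, 'qpos': array([ 1.13382558,  0.52201679, -0.03632612,  1.59998071,  0.02118541,
        1.02109881, -0.11282657]), 'qd': array([-0.00027757,  0.00268471,  0.0013121 ,  0.00087057,  0.00052947,
        0.00066706, -0.00046985]), 'joint_efforts': array([-1.44343707e-03, -9.27123213e+01,  1.97966024e+00, -3.69939923e+01,
        1.78871560e-02,  8.29921832e-03,  9.06406444e-05]), 'position': array([ 0.22396801, -0.58311388,  0.2064338 ]), 'tool_rot': array([-3.14047544e+00,  6.76136854e-05,  3.66725015e-01]), 'force': array([ 0.46696437, -0.01364379, -0.92602512]), 'moment': array([-0.05117499,  0.03752482, -0.03460848]), 'finger_force': 0.0, 'grip_width': 0.085278540970528}
scene [[389.30275188   0.         258.39594081]
 [  0.         389.30275188 193.80393337]
 [  0.           0.           1.        ]] [[ 0.48826442  0.8726253  -0.011088  ]
 [ 0.49225002 -0.28587802 -0.8221701 ]
 [-0.72061624  0.39597834 -0.56913389]] [-0.28695887 -0.20174879  1.86381382]
top [[483.0552472    0.         250.52714876]
 [  0.         483.0552472  189.87398197]
 [  0.           0.           1.        ]] [[ 0.01114405 -0.99979145 -0.01711362]
 [-0.98394397 -0.00791538 -0.17830204]
 [ 0.1781294   0.01882585 -0.98382697]] [0.00236452 0.63510289 1.60826533]
```

View pics/top0.png

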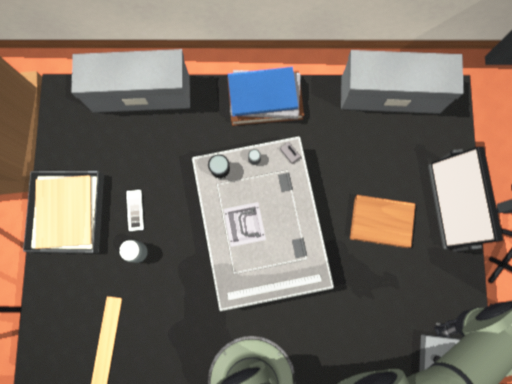

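View pics/scene0.png

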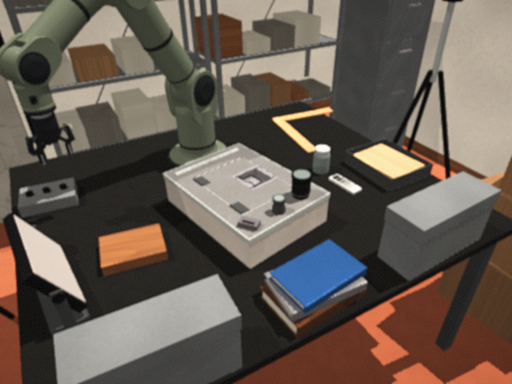

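The top view shows the platform with deck corners near (193,157), (300,138), (332,288) and (220,309). The hinge leaves are at (285,182) and (299,248), and the ring pan is at (243,223). Lens (219,166), loupe (254,156) and battery (290,151) stand on the far edge of the deck. The scene view agrees.

```bash
cat > h.py <<'E'
import numpy as np,cv2
def ray(f,px,z):
    d=f["R"].T@np.linalg.solve(f["mtx"],[px[0],px[1],1]); c=-f["R"].T@f["t"]
    return c+d*(z-c[2])/d[2]
def proj(f,X):
    p=f["mtx"]@(f["R"]@np.asarray(X)+f["t"]); return p[:2]/p[2]
E
python3 - <<'E'
from h import *
f=np.load("pics/top0.npz"); im=f["frame"]
g=cv2.cvtColor(im,cv2.COLOR_BGR2GRAY); hsv=cv2.cvtColor(im,cv2.COLOR_BGR2HSV)
m=((g>100)).astype(np.uint8)*255
m[:, :185]=0;m[:,340:]=0;m[:132]=0;m[315:]=0
c=max(cv2.findContours(m,0,2)[0],key=cv2.contourArea)
r=cv2.minAreaRect(c); b=cv2.boxPoints(r); print(cv2.contourArea(c),r,b)
W=np.array([ray(f,p,.13) for p in b]);print(W.round(3)); print([np.linalg.norm(W[i]-W[i-1]).round(3) for i in range(4)])
ap=cv2.approxPolyDP(cv2.convexHull(c),6,True)[:,0];print(ap,[ray(f,p,.13).round(3)[:2] for p in ap])
o=cv2.resize(im[130:315,185:340],None,fx=3.8,fy=3.2*1.0,interpolation=cv2.INTER_CUBIC)
o=cv2.resize(im[165:290,205:335],None,fx=4.6,fy=4.6,interpolation=cv2.INTER_CUBIC)
cv2.imwrite("pics/c1.png",o)
E
```

```text
17729.5 ((260.94232177734375, 222.71153259277344), (157.4812469482422, 117.2774429321289), 78.69007110595703) [[188.00002 157.     ]
 [303.00003 134.     ]
 [333.88464 288.42307]
 [218.88461 311.42307]]
[[ 0.732  0.217  0.13 ]
 [ 0.814 -0.167  0.13 ]
 [ 0.307 -0.261  0.13 ]
 [ 0.231  0.103  0.13 ]]
[np.float64(0.513), np.float64(0.393), np.float64(0.516), np.float64(0.371)]
[[299 136]
 [333 287]
 [220 311]
 [192 157]] [array([ 0.807, -0.154]), array([ 0.311, -0.258]), array([0.233, 0.099]), array([0.732, 0.204])]
```

View pics/c1.png

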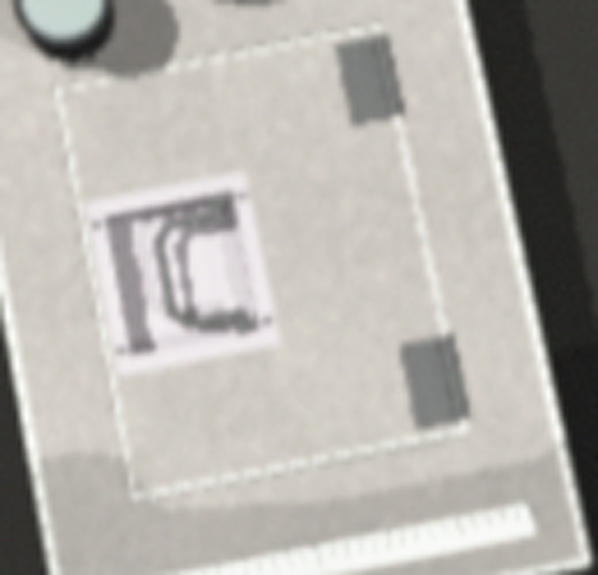

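The crop shows the hatch outline at (58,90), (382,28), (470,428), (138,497). The pan frame is centred near (180,272) and the ring bar is near (173,270), all in crop pixels.

```bash
cat >> h.py <<'E'
from scipy.optimize import least_squares
E
python3 - <<'E'
from h import *
f=np.load("pics/top0.npz")
cp=lambda u,v:np.array([205+(u+.5)/4.6-.5,165+(v+.5)/4.6-.5])
P={}
# platform coords (px,py) <- pixels on deck
pts=[((-119,149),cp(58,90)),((120,149),cp(382,28)),((120,-149),cp(470,428)),((-119,-149),cp(138,497)),((180,250),(299,137)),((180,-250),(332,288)),((-180,-250),(220,310)),((-180,250),(193,157))]
W=np.array([ray(f,p,.13)[:2] for _,p in pts]);L=np.array([a for a,_ in pts])/1e3
def res(q):
    c,s=np.cos(q[2]),np.sin(q[2]);return (W-(L@np.array([[c,s],[-s,c]])+q[:2])).ravel()
r=least_squares(res,[.52,-.03,-1.4]);print(r.x,res(r.x).reshape(-1,2).round(3))
np.save("pose.npy",r.x)
q=r.x;c,s=np.cos(q[2]),np.sin(q[2]);Rm=np.array([[c,-s],[s,c]])
for n,p in dict(bar=cp(173,270),t=cp(185,222),b=cp(190,318),pc=cp(180,272)).items():
    w=ray(f,p,.124 if n!='pc' else .13);print(n,w.round(3),((w[:2]-q[:2])@Rm).round(4))
for n,p in dict(lens=((219,162),.214),loupe=((254,152),.182),batt=((291,151),.15)).items():
    w=ray(f,*p);print(n,w.round(3),((w[:2]-q[:2])@Rm).round(4))
E
```

```text
[ 0.52017377 -0.02814186 -1.3673931 ] [[-0.002 -0.001]
 [-0.003  0.   ]
 [ 0.004 -0.   ]
 [ 0.002 -0.003]
 [ 0.002  0.   ]
 [-0.004  0.   ]
 [-0.003  0.001]
 [ 0.003  0.002]]
bar [0.512 0.033 0.124] [-0.0617  0.0041]
t [0.546 0.025 0.124] [-0.0468  0.0362]
b [0.478 0.021 0.124] [-0.0563 -0.0317]
pc [0.51  0.028 0.13 ] [-0.057   0.0011]
lens [0.695 0.106 0.214] [-0.0959  0.1985]
loupe [ 0.737 -0.004  0.182] [0.0199 0.2171]
batt [ 0.749 -0.125  0.15 ] [0.1414 0.205 ]
```

```bash
cat >> h.py <<'E'
from scipy.spatial.transform import Rotation as Rot
def w(p): # platform (x,y,z) m -> world
    q=np.load("pose.npy"); c,s=np.cos(q[2]),np.sin(q[2])
    return np.array([q[0]+c*p[0]-s*p[1],q[1]+s*p[0]+c*p[1],p[2]])
def rt(tilt,flip=False): # tool rotation: tilt about platform y, tool z=(sin t,0,-cos t) in platform axes
    q=np.load("pose.npy"); P=Rot.from_euler('z',q[2]).as_matrix()
    z=np.array([np.sin(tilt),0,-np.cos(tilt)]); x=np.array([0,1.,0]); y=np.cross(z,x)
    return P@np.c_[x,y,z]
def plat(X):
    q=np.load("pose.npy"); return Rot.from_euler('z',-q[2]).apply(np.array([X[0]-q[0],X[1]-q[1],X[2]]))
def cmd(s,p,Rt): # shift cm / turn deg from state s to platform point p, rotation Rt
    R0=Rot.from_euler('xyz',s["tool_rot"]).as_matrix()
    print("shift",(R0.T@(w(p)-s["position"])*100).round(2),"turn",np.degrees(Rot.from_matrix(R0.T@Rt).as_rotvec()).round(1))
def tell(s): print(s["clock"],"plat",plat(s["position"]).round(4),"rpy",s["tool_rot"].round(3),"q",s["qpos"].round(2),"F",s["force"].round(1),"g",round(s["grip_width"],4),"ff",round(s["finger_force"],1))
E
python3 - <<'E'
from h import *
from workcell import bot
s=bot.observe();tell(s);cmd(s,[-.066,.002,.20],rt(0))
E
```

```text
0.1 plat [ 0.4837 -0.4022  0.2065] rpy [-3.141  0.     0.367] q [ 1.13  0.52 -0.04  1.6   0.02  1.02 -0.11] F [ 0.1 -0.1  0.5] g 0.086 ff 0.0
shift [ 48.82 -47.66   0.7 ] turn [-0.1  0.   9.4]
```

>>> {"api": "servo_tool", "payload": {"plan": [[8.5,12,-11.7,0,0,0,3],[8.5,24,-23.5,0,0,0,6],[6,36,-35,0.3,0,0,9.4],[4,48.8,-47.7,0.7,0,0,9.4],[2.8,48.8,-47.7,0.7,0,0,9.4],[2.8,48.8,-47.7,0.7,0,0,9.4],[2.8,48.8,-47.7,0.7,0,0,9.4],[2.8,48.8,-47.7,0.7,0,0,9.4],[2.8,48.8,-47.7,0.7,0,0,9.4],[2.8,48.8,-47.7,0.7,0,0,9.4]], "force": 30}}

```text
clock: 1.1
position: [0.433, -0.1271, 0.2023]
tool_rot: [3.141, -0.0, 0.203]
force: [0.9, -0.7, -0.0]
grip_width: 0.0279
finger_force: 0.0
```

>>> {"api": "servo_tool", "payload": {"plan": [[2.8,0,0,0,0,0,0],[2.8,0,0,0,0,0,0],[2.8,0,0,0,0,0,0],[2.8,0,0,0,0,0,0],[2.8,0,0,0,0,0,0]]}}

```text
clock: 1.6
position: [0.4323, -0.1298, 0.2023]
tool_rot: [3.142, 0.0, 0.201]
force: [-0.2, 0.5, -0.2]
grip_width: 0.0279
finger_force: 0.0
```

```bash
cat > look.py <<'E'
import sys
from h import *
from workcell import bot
# look.py cam name u0 v0 u1 v1
c,n=sys.argv[1:3]; f=bot.grab_frame(c); np.savez(f"pics/{n}.npz",**f)
u0,v0,u1,v1=map(int,sys.argv[3:7]); k=min(800/(u1-u0),600/(v1-v0))//.1*.1
cv2.imwrite(f"pics/{n}.png",cv2.resize(f["frame"][v0:v1,u0:u1],None,fx=k,fy=k,interpolation=cv2.INTER_CUBIC)); print("scale",k)
tell(bot.observe())
E
python3 look.py top t2 195 150 315 290
python3 -c "
from h import *
from workcell import bot
s=bot.observe();cmd(s,[-.066,.002,.20],rt(0))"
```

```text
scale 4.2
1.65 plat [ 0.0817 -0.1065  0.2023] rpy [3.142 0.    0.201] q [ 0.33  0.26 -0.2   2.03  0.07  0.86 -1.28] F [-0.5 -0.9 -0.5] g 0.0282 ff 0.0
shift [ 10.82 -14.8    0.23] turn [ 0.   0.  -0.1]
```

>>> {"api": "servo_tool", "payload": {"plan": [[2.8,3,-4,0,0,0,0],[2.8,7,-9,0,0,0,0],[2.8,10.8,-14.8,0.2,0,0,0],[2.8,10.8,-14.8,0.2,0,0,0],[2.8,10.8,-14.8,0.2,0,0,0],[2.8,10.8,-14.8,0.2,0,0,0],[2.8,10.8,-14.8,1.2,0,0,0],[2.8,10.8,-14.8,2.2,0,0,0],[2.8,10.8,-14.8,3.2,0,0,0],[2.8,10.8,-14.8,3.2,0,0,0]]}}

```text
clock: 2.65
position: [0.5077, 0.0371, 0.1686]
tool_rot: [-3.141, 0.002, 0.202]
force: [-0.3, 0.7, 0.1]
grip_width: 0.028
finger_force: 0.0
```

```bash
python3 look.py scene s3 170 120 330 240; python3 -c "
from h import *
from workcell import bot
s=bot.observe();cmd(s,[-.066,.002,.107],rt(0))
f=np.load('pics/s3.npz')
for p in [[-.067,.002,.124],[-.066,.002,.17]]: print((proj(f,w(p))-[170,120])*5)"
```

```text
scale 4.9
2.7 plat [-0.0665  0.0014  0.1694] rpy [-3.141e+00  2.000e-03  2.020e-01] q [ 0.02  0.4  -0.27  1.93  0.14  0.83 -1.69] F [0.  0.7 0.2] g 0.028 ff 0.0
shift [0.07 0.05 6.24] turn [-0.   0.1 -0.1]
[432.59980529 282.38308206]
[430.68113802 229.24429637]
```

View pics/s3.png

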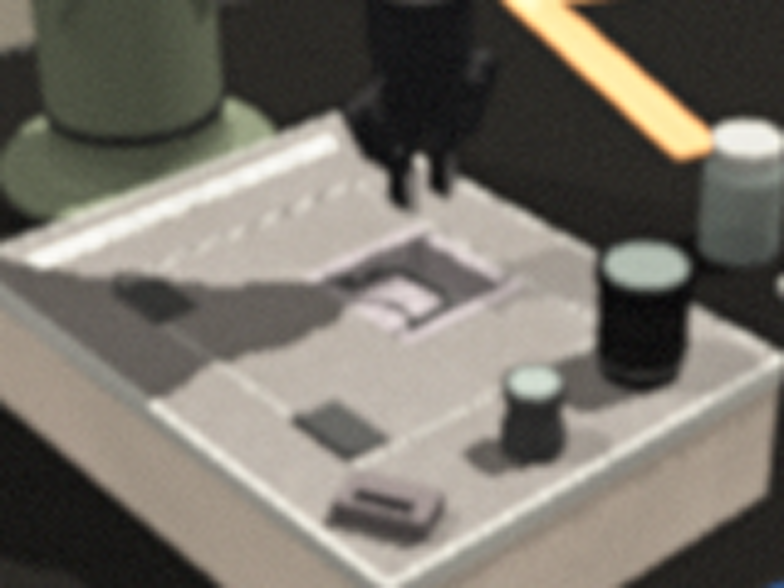

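The scene view shows the gripper above the pan, whose centre is near (416,282), with the fingertips near (422,200). The bar projects to about (424,277) inside the pan, as expected. Next I lower the gripper over the bar.

>>> {"api": "servo_tool", "payload": {"plan": [[2.8,0,0,2,0,0,0],[2.8,0,0,4,0,0,0],[2.8,0,0,5,0,0,0],[2.8,0,0,5.7,0,0,0],[2.8,0,0,6.2,0,0,0],[2.8,0,0,6.2,0,0,0],[0.6,0,0,6.2,0,0,0],[0.6,0,0,6.2,0,0,0],[0.6,0,0,6.2,0,0,0],[0.6,0,0,6.2,0,0,0]], "force": 25}}

```text
clock: 3.7
position: [0.5087, 0.0377, 0.1085]
tool_rot: [3.142, -0.0, 0.203]
force: [-1.5, -0.0, 0.2]
grip_width: 0.0057
finger_force: 0.0
```

>>> {"api": "servo_tool", "payload": {"plan": [[0.6,0,0,0,0,0,0],[0.6,0,0,0,0,0,0],[0.6,0,0,0,0,0,0]]}}

```text
clock: 4.0
position: [0.5086, 0.0377, 0.1083]
tool_rot: [3.142, -0.0, 0.203]
force: [0.2, -0.2, -0.6]
grip_width: 0.0058
finger_force: 0.0
```

```bash
python3 - <<'E'
from h import *
from workcell import bot
tell(bot.observe())
o=[]
for c,(u0,v0,u1,v1) in dict(scene=(220,145,300,205),top=(210,180,290,240)).items():
    f=bot.grab_frame(c);np.savez(f"pics/{c}4.npz",**f)
    o.append(cv2.resize(f["frame"][v0:v1,u0:u1],None,fx=5,fy=5,interpolation=cv2.INTER_CUBIC))
    for p in [[-.067,.002,.124],[-.02,.002,.124],[-.067,.002,.13]]: print(c,(proj(f,w(p))-[u0,v0])*5)
cv2.imwrite("pics/b4.png",np.hstack(o))
E
```

```text
4.0 plat [-0.0668  0.002   0.1083] rpy [ 3.142 -0.     0.203] q [-0.    0.49 -0.25  1.98  0.18  0.69 -1.73] F [ 0.2 -0.2 -0.6] g 0.0058 ff 0.0
scene [182.59980529 157.38308206]
scene [133.61224781 180.35237305]
scene [182.48750212 150.50142575]
top [153.70074724 221.24211297]
top [224.31032247 207.41513449]
top [153.35915918 220.24360195]
```

View pics/b4.png

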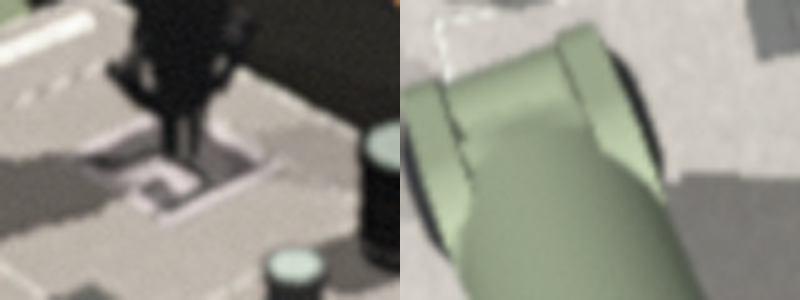

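```bash
python3 - <<'E'
from h import *
f=np.load('pics/scene0.npz')
# local view: rectify deck plane z=.124 from both cameras, platform coords x -130..30, y -80..80 (5 px/mm /... 4px per mm)
o=[]
for n in('scene0','top0','scene4'):
    f=np.load(f'pics/{n}.npz')
    src=np.float32([[ -.12,-.07],[.02,-.07],[.02,.07],[-.12,.07]]); dst=np.float32([[0,260],[260,260],[260,0],[0,0]])
    px=np.float32([proj(f,w([a,b,.124])) for a,b in src])
    im=cv2.warpPerspective(f["frame"],cv2.getPerspectiveTransform(px,dst),(260,260),flags=cv2.INTER_CUBIC)
    u=int((.12-.067)*260/.14); cv2.line(im,(u,0),(u,20),(0,0,255)); cv2.line(im,(0,130),(10,130),(0,0,255)); o.append(im)
cv2.imwrite('pics/r5.png',np.hstack(o))
E
```

```text
(no output)
```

View pics/r5.png

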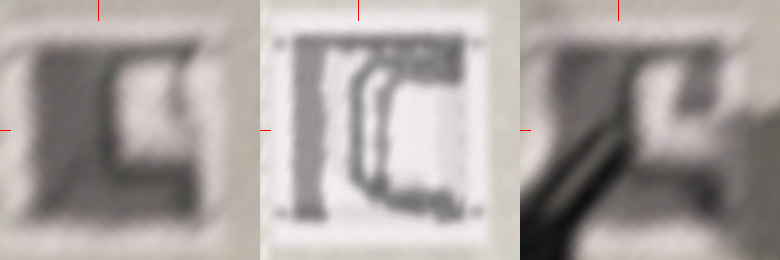

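>>> {"api": "servo_tool", "payload": {"plan": [[0,0,0,0,0,0,0],[0,0,0,0,0,0,0],[0,0,0,0,0,0,0],[0,0,0,0,0,0,0]], "force": 25}}

```text
clock: 4.5
position: [0.5086, 0.0377, 0.1083]
tool_rot: [-3.142, 0.0, 0.203]
force: [-1.1, -0.1, 0.1]
grip_width: -0.0002
finger_force: 0.0
```

The bar was missed: the fingers shut fully. In the scene view the fingertips end about 12–16 mm higher than assumed, at the bar's level. I will reopen and go deeper, watching the force.

>>> {"api": "servo_tool", "payload": {"plan": [[2.8,0,0,0,0,0,0],[2.8,0,0,0,0,0,0],[2.8,0,0,0,0,0,0],[2.8,0,0,0,0,0,0],[2.8,0,0,0.5,0,0,0],[2.8,0,0,0.8,0,0,0],[2.8,0,0,0.8,0,0,0]]}}

```text
clock: 5.2
position: [0.5083, 0.0377, 0.0997]
tool_rot: [-3.142, 0.001, 0.203]
force: [0.2, -0.6, -0.1]
grip_width: 0.0279
finger_force: 0.0
```

```bash
python3 - <<'E'
from h import *
from workcell import bot
tell(bot.observe())
f=bot.grab_frame("scene");np.savez("pics/s6.npz",**f);u0,v0,u1,v1=225,140,295,195
im=cv2.resize(f["frame"][v0:v1,u0:u1],None,fx=10,fy=10,interpolation=cv2.INTER_CUBIC)
for p in [[-.067,.002,.1],[-.067,.002,.124],[-.067,.002,.2],[-.067,-.024,.124],[-.067,.028,.124],[-.02,.042,.124],[-.02,-.038,.124]]:
    u,v=((proj(f,w(p))-[u0,v0]+.5)*10).astype(int); cv2.circle(im,(u,v),2,(0,0,255),-1)
cv2.imwrite("pics/s6.png",im)
E
```

```text
5.2 plat [-0.0669  0.0016  0.0997] rpy [-3.142e+00  1.000e-03  2.030e-01] q [-0.01  0.5  -0.24  1.99  0.19  0.68 -1.73] F [ 0.2 -0.6 -0.1] g 0.0279 ff 0.0
```

View pics/s6.png

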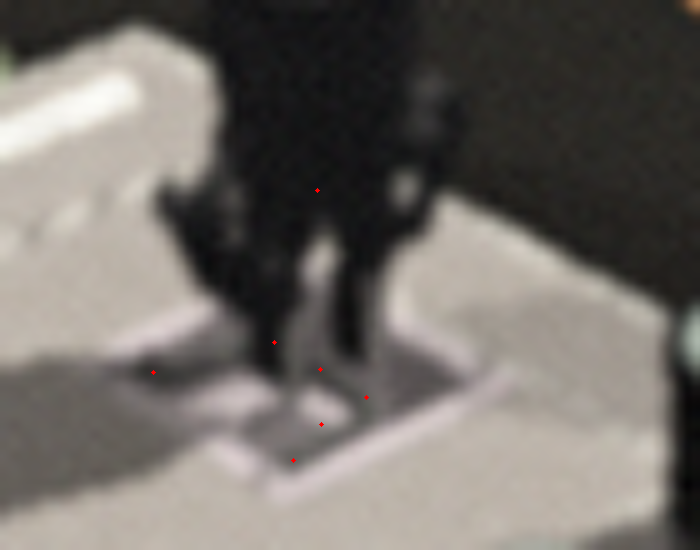

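>>> {"api": "servo_tool", "payload": {"plan": [[0,0,0,0,0,0,0],[0,0,0,0,0,0,0],[0,0,0,0,0,0,0],[0,0,0,0,0,0,0],[0,0,0,0,0,0,0],[0,0,0,0,0,0,0]], "force": 25}}

```text
clock: 5.85
position: [0.5085, 0.0386, 0.1004]
tool_rot: [-3.141, -0.0, 0.203]
force: [-1.9, 3.8, 2.7]
grip_width: 0.0059
finger_force: 24.4
```

```bash
python3 - <<'E'
from h import *
from workcell import bot
tell(bot.observe())
f=bot.grab_frame("scene");np.savez("pics/s7.npz",**f);u0,v0,u1,v1=225,140,295,195
im=cv2.resize(f["frame"][v0:v1,u0:u1],None,fx=10,fy=10,interpolation=cv2.INTER_CUBIC)
cv2.imwrite("pics/s7.png",im)
E
```

```text
5.85 plat [-0.0677  0.0021  0.1004] rpy [-3.141 -0.     0.203] q [-0.01  0.5  -0.24  1.99  0.19  0.68 -1.73] F [-1.9  3.8  2.7] g 0.0059 ff 24.4
```

View pics/s7.png

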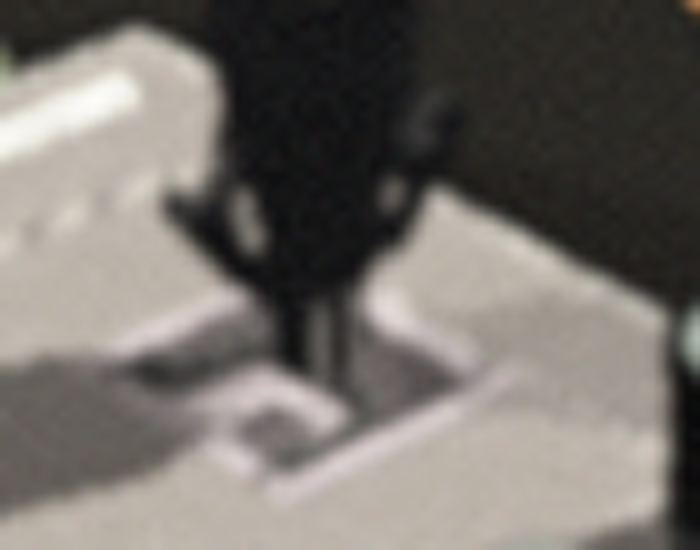

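The grip now pinches the bar at 24 N but only 5.9 mm wide, so the tips catch only its upper part. I will open, go deeper step by step and grip again.

>>> {"api": "servo_tool", "payload": {"plan": [[2.4,0,0,0,0,0,0],[2.4,0,0,0,0,0,0],[2.4,0,0,0,0,0,0],[2.4,0,0,0.3,0,0,0],[2.4,0,0,0.5,0,0,0],[2.4,0,0,0.5,0,0,0]]}}

```text
clock: 6.5
position: [0.5084, 0.0376, 0.0949]
tool_rot: [-3.142, 0.001, 0.203]
force: [-0.0, 0.1, 0.6]
grip_width: 0.024
finger_force: 0.0
```

>>> {"api": "servo_tool", "payload": {"plan": [[2.4,0,0,0.3,0,0,0],[2.4,0,0,0.5,0,0,0],[2.4,0,0,0.5,0,0,0]]}}

```text
clock: 6.8
position: [0.5085, 0.0377, 0.09]
tool_rot: [-3.142, 0.0, 0.203]
force: [0.0, 0.1, 0.7]
grip_width: 0.0236
finger_force: 0.0
```

>>> {"api": "servo_tool", "payload": {"plan": [[0.4,0,0,0,0,0,0],[0.4,0,0,0,0,0,0],[0.4,0,0,0,0,0,0],[0.4,0,0,0,0,0,0],[0.4,0,0,0,0,0,0]], "force": 25}}

```text
clock: 7.3
position: [0.5084, 0.0386, 0.0903]
tool_rot: [-3.141, 0.0, 0.203]
force: [-2.2, 5.7, 0.3]
grip_width: 0.0068
finger_force: 26.0
```

Grip holds at 26 N. Next I swing the bar up on its 47 mm arc about the pivot.

>>> {"api": "servo_tool", "payload": {"plan": [[0.4,0,0.05,-0.7,0,0,0],[0.4,0,0.2,-1.4,0,0,0],[0.4,0,0.45,-2.05,0,0,0],[0.4,0,0.8,-2.65,0,0,0],[0.4,0,1.25,-3.2,0,0,0],[0.4,0,1.8,-3.7,0,0,0],[0.4,0,2.35,-4.1,0,0,0],[0.4,0,3.0,-4.4,0,0,0],[0.4,0,3.0,-4.4,0,0,0],[0.4,0,3.0,-4.4,0,0,0]]}}

```text
clock: 8.3
position: [0.5151, 0.0097, 0.1356]
tool_rot: [-3.14, -0.002, 0.203]
force: [-6.8, 8.7, 21.8]
grip_width: 0.0068
finger_force: 27.0
```

```bash
python3 - <<'E'
from h import *
from workcell import bot
tell(bot.observe())
f=bot.grab_frame("scene");np.savez("pics/s8.npz",**f);u0,v0,u1,v1=215,120,295,180
im=cv2.resize(f["frame"][v0:v1,u0:u1],None,fx=10,fy=10,interpolation=cv2.INTER_CUBIC)
cv2.imwrite("pics/s8.png",im)
E
```

```text
8.3 plat [-0.0381  0.0026  0.1356] rpy [-3.14e+00 -2.00e-03  2.03e-01] q [ 0.06  0.45 -0.25  1.95  0.16  0.76 -1.65] F [-6.8  8.7 21.8] g 0.0068 ff 27.0
```

View pics/s8.png

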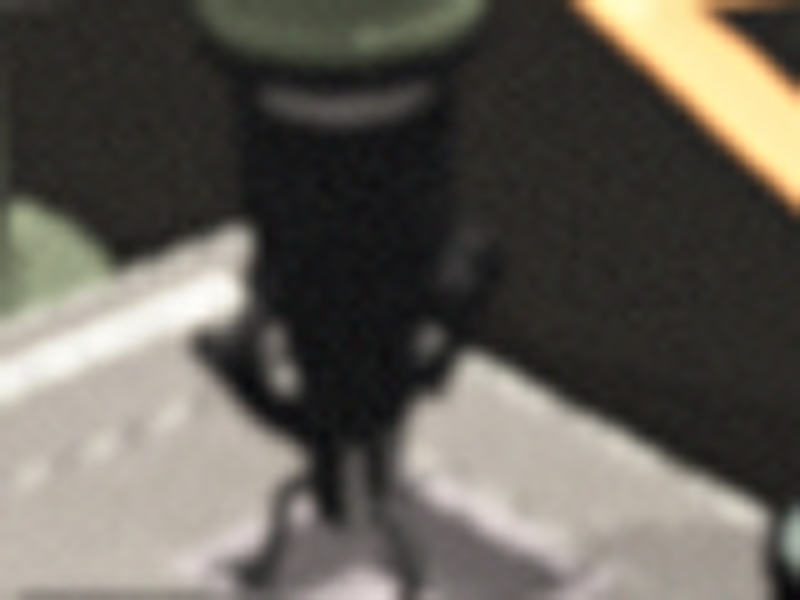

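The ring stands up with the bar in the fingers near (355,480). Next I work out the hatch arc.

```bash
python3 - <<'E'
import numpy as np
b=15
for th in np.arange(.06,1.15,.06):
    a=np.radians(15)*th/1.08
    x=161.5*(np.cos(.236)-np.cos(th+.236))-b*np.sin(a); z=161.5*(np.sin(th+.236)-np.sin(.236))+b*(1-np.cos(a))
    print(round(th,2),(x/10).round(2),(-z/10).round(2),np.degrees(a).round(1))
E
```

```text
0.06 0.23 -0.93 0.8
0.12 0.52 -1.85 1.7
0.18 0.86 -2.75 2.5
0.24 1.26 -3.63 3.3
0.3 1.71 -4.48 4.2
0.36 2.21 -5.3 5.0
0.42 2.75 -6.08 5.8
0.48 3.34 -6.83 6.7
0.54 3.98 -7.55 7.5
0.6 4.66 -8.22 8.3
0.66 5.37 -8.85 9.2
0.72 6.13 -9.44 10.0
0.78 6.91 -9.98 10.8
0.84 7.73 -10.47 11.7
0.9 8.57 -10.91 12.5
0.96 9.44 -11.29 13.3
1.02 10.33 -11.63 14.2
1.08 11.24 -11.9 15.0
1.14 12.17 -12.13 15.8
```

>>> {"api": "servo_tool", "payload": {"plan": [[0.2,0,0,-0.3,0,0,0],[0.2,0,0.25,-1,1,0,0],[0.2,0,0.5,-1.9,2,0,0],[0.2,0,0.85,-2.8,2.5,0,0],[0.2,0,1.25,-3.65,3.3,0,0],[0.2,0,1.7,-4.5,4.2,0,0],[0.2,0,1.7,-4.5,4.2,0,0],[0.2,0,1.7,-4.5,4.2,0,0]], "force": 50}}

```text
clock: 9.15
position: [0.5185, -0.0081, 0.1795]
tool_rot: [-3.068, -0.001, 0.203]
force: [1.9, 2.9, 2.7]
grip_width: 0.0055
finger_force: 50.1
```

```bash
python3 look.py scene s9 185 90 345 210; python3 -c "
from h import *
f=np.load('pics/s9.npz');th=.3
for r in (0,140,238):
  for y in(-.148,.148): print(r,y,(proj(f,w([.12-r/1e3*np.cos(th),y,.13+r/1e3*np.sin(th)]))-[185,90])*4.9)"
```

```text
scale 4.9
9.2 plat [-0.0201  0.0024  0.1794] rpy [-3.069e+00 -1.000e-03  2.030e-01] q [ 0.18  0.41 -0.3   1.88  0.06  0.87 -1.5 ] F [4.2 2.8 3.3] g 0.0053 ff 50.1
0 -0.148 [ 31.29991743 426.33496344]
0 0.148 [278.83205874 606.22668628]
140 -0.148 [171.61472175 319.7594567 ]
140 0.148 [430.08139463 477.7686016 ]
238 -0.148 [264.5632091  249.16083249]
238 0.148 [529.48088136 393.34728755]
```

View pics/s9.png

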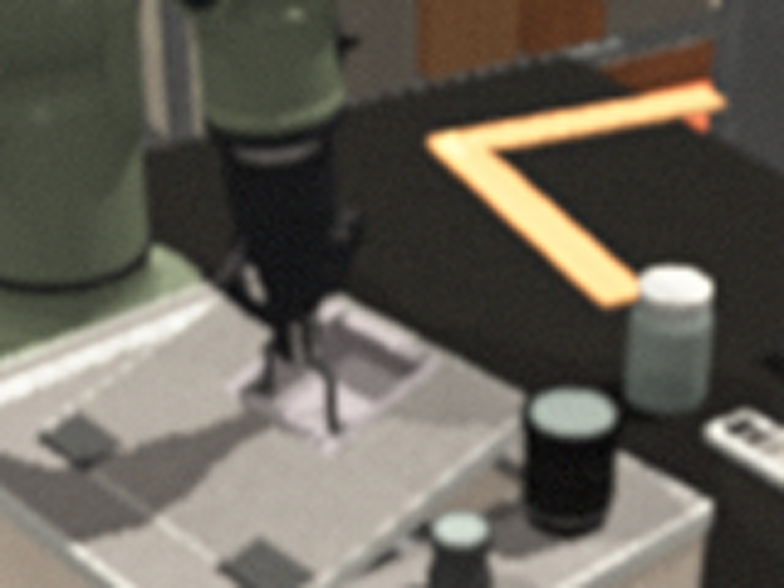

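The hatch has risen to about 0.3 rad and the ring is held in the fingers near (300,340). I continue along the arc.

>>> {"api": "servo_tool", "payload": {"plan": [[0.2,0,0.45,-0.85,0.8,0,0],[0.2,0,0.9,-1.7,1.6,0,0],[0.2,0,1.45,-2.45,2.5,0,0],[0.2,0,2.05,-3.25,3.3,0,0],[0.2,0,2.65,-3.95,4.1,0,0],[0.2,0,3.35,-4.65,5,0,0],[0.2,0,4.05,-5.3,5.8,0,0],[0.2,0,4.8,-5.9,6.6,0,0],[0.2,0,5.55,-6.4,7.5,0,0],[0.2,0,5.55,-6.4,7.5,0,0]]}}

```text
clock: 10.2
position: [0.5308, -0.0672, 0.2391]
tool_rot: [-2.936, -0.001, 0.202]
force: [4.0, 2.4, 4.6]
grip_width: 0.0055
finger_force: 50.2
```

```bash
python3 - <<'E'
from h import *
from workcell import bot
s=bot.observe();tell(s)
# model: old start TCP plat x=-.0381(cmd -.037),z=.1356
print("expected x,z at .84:", -.0370+.0773, .1356+.1047)
x,z=-.0370,.1356
for th in(.96,1.02,1.08,1.11):
    a=np.radians(15)*th/1.08
    X=.1615*(np.cos(.236)-np.cos(th+.236))-.015*np.sin(a); Z=.1615*(np.sin(th+.236)-np.sin(.236))+.015*(1-np.cos(a))
    print(th);cmd(s,[x+X,.0024,z+Z],rt(-a))
E
```

```text
10.2 plat [0.0404 0.0025 0.2391] rpy [-2.936e+00 -1.000e-03  2.020e-01] q [ 0.38  0.41 -0.32  1.73 -0.08  1.08 -1.25] F [4.  2.4 4.6] g 0.0055 ff 50.2
expected x,z at .84: 0.040299999999999996 0.2403
0.96
shift [-0.01  1.48 -1.27] turn [ 1.6 -0.1 -0.1]
1.02
shift [-0.01  2.28 -1.78] turn [ 2.4 -0.1 -0.1]
1.08
shift [-0.01  3.11 -2.24] turn [ 3.2 -0.1 -0.1]
1.11
shift [-0.01  3.54 -2.45] turn [ 3.7 -0.1 -0.1]
```

>>> {"api": "servo_tool", "payload": {"plan": [[0.2,0,0.75,-0.7,0.8,0,0],[0.2,0,1.5,-1.3,1.6,0,0],[0.2,0,2.3,-1.8,2.4,0,0],[0.2,0,3.1,-2.25,3.2,0,0],[0.2,0,3.1,-2.25,3.2,0,0],[0.2,0,3.1,-2.25,3.2,0,0]]}}

```text
clock: 10.8
position: [0.5379, -0.1014, 0.2547]
tool_rot: [-2.882, -0.001, 0.202]
force: [7.7, -0.4, 2.3]
grip_width: 0.0054
finger_force: 49.9
```

>>> {"api": "servo_tool", "payload": {"plan": [[0.2,0,0.4,-0.1,0,0,0],[0.2,0,0.4,-0.1,0,0,0]]}}

```text
clock: 11.0
position: [0.5381, -0.1029, 0.2539]
tool_rot: [-2.879, 0.0, 0.205]
force: [6.8, 12.2, -8.0]
grip_width: 0.0053
finger_force: 49.0
```

```bash
cat > hatch.py <<'E'
from h import *
from workcell import bot
s=bot.observe();tell(s)
for c in("top","scene"):
    f=bot.grab_frame(c);np.savez(f"pics/h_{c}.npz",**f);g=cv2.GaussianBlur(cv2.cvtColor(f["frame"],6),(0,0),.8).astype(np.float32)
    ths=np.arange(.8,1.2,.02);out=[]
    for th in ths:
        v=[]
        for y in np.r_[np.linspace(-.135,-.07,20),np.linspace(.07,.135,20)]:
            a,b=[proj(f,w([.12-r*np.cos(th),y,.13+r*np.sin(th)])) for r in(.234,.242)]
            v.append(np.float64(cv2.remap(g,np.float32([[a[0],b[0]]]),np.float32([[a[1],b[1]]]),1)@[1,-1])[0])
        out.append((round(float(th),2),round(np.median(v[:20]),1),round(np.median(v[20:]),1)))
    print(c,out)
E
python3 hatch.py
```

```text
11.0 plat [0.0769 0.0025 0.2539] rpy [-2.879  0.     0.205] q [ 0.46  0.44 -0.31  1.65 -0.12  1.17 -1.15] F [ 6.8 12.2 -8. ] g 0.0053 ff 49.0hatch.py:11: DeprecationWarning: Conversion of an array with ndim > 0 to a scalar is deprecated, and will error in future. Ensure you extract a single element from your array before performing this operation. (Deprecated NumPy 1.25.)
  v.append(np.float64(cv2.remap(g,np.float32([[a[0],b[0]]]),np.float32([[a[1],b[1]]]),1)@[1,-1])[0])
Traceback (most recent call last):
  File "hatch.py", line 11, in <module>
    v.append(np.float64(cv2.remap(g,np.float32([[a[0],b[0]]]),np.float32([[a[1],b[1]]]),1)@[1,-1])[0])
             ~~~~~~~~~~~~~~~~~~~~~~~~~~~~~~~~~~~~~~~~~~~~~~~~~~~~~~~~~~~~~~~~~~~~~~~~~~~~~~~~~~~~~^^^
IndexError: invalid index to scalar variable.
```

```bash
sed -i 's/v.append.*/m=cv2.remap(g,np.float32([[a[0],b[0]]]),np.float32([[a[1],b[1]]]),1).ravel();v.append(m[0]-m[1])/' hatch.py; python3 hatch.py
```

```text
11.05 plat [0.0769 0.0024 0.2539] rpy [-2.879  0.     0.205] q [ 0.46  0.44 -0.31  1.65 -0.12  1.17 -1.15] F [ 7.1 13.1 -8.1] g 0.0056 ff 48.9
top [(0.8, np.float32(0.9), np.float32(1.0)), (0.82, np.float32(-0.3), np.float32(1.0)), (0.84, np.float32(-0.3), np.float32(1.9)), (0.86, np.float32(0.1), np.float32(4.5)), (0.88, np.float32(0.5), np.float32(4.8)), (0.9, np.float32(-0.5), np.float32(2.0)), (0.92, np.float32(-0.6), np.float32(0.1)), (0.94, np.float32(0.5), np.float32(2.2)), (0.96, np.float32(14.3), np.float32(15.5)), (0.98, np.float32(58.8), np.float32(56.3)), (1.0, np.float32(57.3), np.float32(45.0)), (1.02, np.float32(12.4), np.float32(8.0)), (1.04, np.float32(-0.7), np.float32(-3.8)), (1.06, np.float32(-20.4), np.float32(-35.7)), (1.08, np.float32(-61.7), np.float32(-67.8)), (1.1, np.float32(-33.7), np.float32(-27.1)), (1.12, np.float32(-3.3), np.float32(-2.2)), (1.14, np.float32(-0.1), np.float32(-0.1)), (1.16, np.float32(0.0), np.float32(0.0)), (1.18, np.float32(0.0), np.float32(0.0))]
scene [(0.8, np.float32(53.7), np.float32(61.6)), (0.82, np.float32(45.5), np.float32(70.0)), (0.84, np.float32(32.3), np.float32(75.9)), (0.86, np.float32(10.7), np.float32(79.9)), (0.88, np.float32(2.5), np.float32(82.7)), (0.9, np.float32(1.8), np.float32(84.2)), (0.92, np.float32(-0.3), np.float32(84.7)), (0.94, np.float32(-3.3), np.float32(84.8)), (0.96, np.float32(-6.7), np.float32(82.9)), (0.98, np.float32(-9.3), np.float32(79.8)), (1.0, np.float32(-8.9), np.float32(75.3)), (1.02, np.float32(-10.3), np.float32(68.1)), (1.04, np.float32(-7.6), np.float32(58.6)), (1.06, np.float32(-6.9), np.float32(45.4)), (1.08, np.float32(-6.6), np.float32(28.3)), (1.1, np.float32(-3.3), np.float32(7.0)), (1.12, np.float32(-2.6), np.float32(-13.8)), (1.14, np.float32(-2.5), np.float32(-35.2)), (1.16, np.float32(-2.3), np.float32(-52.1)), (1.18, np.float32(-2.3), np.float32(-61.6))]
```

The top view puts the hatch's upper corner at 1.08 rad, so it is at its stop. I release and back off along the tool axis.

>>> {"api": "servo_tool", "payload": {"plan": [[0.2,0,-0.3,0,0,0,0],[2.5,0,-0.3,0,0,0,0],[2.5,0,-0.3,0,0,0,0],[2.5,0,-0.3,0,0,0,0],[2.5,0,-0.3,-0.8,0,0,0],[2.5,0,-0.3,-2,0,0,0],[2.5,0,-0.3,-4,0,0,0],[2.5,0,-0.3,-7,0,0,0],[2.5,0,-0.3,-10,0,0,0],[1,0,-0.3,-14,0,0,0]]}}

```text
clock: 12.15
position: [0.5441, -0.1382, 0.3924]
tool_rot: [-2.881, 0.001, 0.203]
force: [-0.1, -0.5, -0.2]
grip_width: 0.0118
finger_force: 0.0
```

```bash
python3 hatch.py | sed 's/np.float32//g' | cut -c1-900 | head -2
```

```text
12.15 plat [0.1126 0.0012 0.3924] rpy [-2.881e+00  1.000e-03  2.030e-01] q [ 0.49  0.38 -0.29  1.39 -0.13  1.5  -1.15] F [-0.1 -0.5 -0.2] g 0.0118 ff 0.0
top [(0.8, (0.8), (1.3)), (0.82, (0.0), (1.3)), (0.84, (-0.1), (2.1)), (0.86, (0.0), (4.6)), (0.88, (0.1), (4.0)), (0.9, (-0.7), (1.8)), (0.92, (-0.7), (0.2)), (0.94, (0.7), (2.0)), (0.96, (15.4), (15.5)), (0.98, (59.7), (56.5)), (1.0, (56.5), (44.7)), (1.02, (12.0), (8.0)), (1.04, (-0.8), (-4.2)), (1.06, (-20.4), (-35.6)), (1.08, (-61.7), (-67.7)), (1.1, (-33.5), (-26.8)), (1.12, (-3.2), (-2.2)), (1.14, (-0.1), (0.0)), (1.16, (0.0), (0.3)), (1.18, (0.0), (0.0))]
```

```bash
python3 - <<'E'
from h import *
f=np.load("pics/h_scene.npz");C=plat(-f["R"].T@f["t"]);print("cam",C.round(3))
g=cv2.cvtColor(f["frame"],6); th=1.08
def vis(p):
    p=np.array(p);d=C-p
    t=np.linspace(0.002,.5,1500)[:,None];q=p+d*t
    v=q-[.12,0,.13]; r=-v[:,0]*np.cos(th)+v[:,2]*np.sin(th); n=v[:,0]*np.sin(th)+v[:,2]*np.cos(th)
    if (((r>0)&(r<.24)&(n<0)&(n>-.018)&(abs(q[:,1])<.15))|((r>.125)&(r<.224)&(n<0)&(n>-.034)&(abs(q[:,1])<.06))).any(): return False
    w_=(q[:,2]<.13); return not (w_&((abs(q[:,1])>.15)|(abs(q[:,0])>.12))).any()
n=np.array([-np.sin(.55),np.cos(.55)]);e=np.array([-np.cos(.55),-np.sin(.55)])
for name,h,s in(("nose",58,-15),("nose",58,0),("nose",58,15),("nose-end",58,22),("should",40,35),("should",40,42),("base",15,42)):
    o=[]
    for y in range(-140,141,10):
        xz=np.array([44,82])+n*(h-54)+e*s; p=np.array([xz[0],y,xz[1]])/1e3
        u=proj(f,w(p)); o.append(f"{g[int(round(u[1])),int(round(u[0]))]}" if vis(p) else ".")
    print(name,s,xz.round(),*o)
print("pix region",[proj(f,w([.02,y,.08])).round() for y in(0,.05,.1,.14)])
E
```

```text
cam [0.721 0.936 0.892]
nose -15 [55. 93.] . . . . . . . . . . . . . . . . . . . . . . . . . 152 . . .
nose 0 [42. 85.] . . . . . . . . . . . . . . . . . . . . . . . 137 98 . . . .
nose 15 [29. 78.] . . . . . . . . . . . . . . . . . . . . . . 121 79 . . . . .
nose-end 22 [23. 74.] . . . . . . . . . . . . . . . . . . . . . 130 69 81 . . . . .
should 35 [21. 52.] . . . . . . . . . . . . . . . . . . . . 177 . . . . . . . .
should 42 [16. 48.] . . . . . . . . . . . . . . . . . . . . 152 . . . . . . . .
base 42 [29. 27.] . . . . . . . . . . . . . . . . . . . . . . . . . . . . .
pix region [array([238., 195.]), array([247., 201.]), array([256., 207.]), array([264., 212.])]
```

```bash
python3 - <<'E'
from h import *
f=np.load("pics/h_scene.npz");g=cv2.cvtColor(f["frame"],6)
print(g[186:222,240:272:1][::1])if 0 else None
for v in range(190,218): print(v,*[f"{x:3d}" for x in g[v,242:274]])
th=1.08
for n,p in dict(edge_lo=[.12-.0159,.148,.13-.0085],edge_mid=[.12-.12*np.cos(th)-.0159,.148,.13+.12*np.sin(th)-.0085],top0=[.12,.148,.13],rim=[.0,.15,.13],rim2=[.12,.15,.13],lens_top=[-.0959,.1985,.214]).items(): print(n,proj(f,w(p)).round(1))
E
```

```text
190 102 102 101 103 102 100 104 101 104 123 146 147 144 138 128 130 136 134 122 104  82  74  85 106 119 130 126 128 124 128 131 132
191 105 103 105 104 102 104 101 105 111 126 146 149 140 133 103  93  98  93  78  61  42  31  48  71  97 119 126 129 128 130 127 132
192 102 101 107 105 105 104 102 104 116 134 148 147 138 116  77  52  47  42  34  25  17  13  21  39  61  97 113 126 130 126 129 131
193 101 104 103 105 105 104  98 107 120 139 147 147 130  94  51  28  22  13  14   6  11   8  11  22  37  59  83 104 124 129 128 130
194 100 100 106 104 103 103 104 108 125 142 150 142 124  77  34  20  19  19  16  23  25  24  31  33  37  37  49  77 103 122 127 124
195 104 104 106 102 105 101 104 114 133 146 148 139 111  63  28  23  28  34  50  68  73  70  66  61  56  45  34  44  67  98 112 123
196 103 105 105 104 107 104 110 124 141 149 143 130  88  48  23  25  28  49  90 124 134 122 101  79  69  60  46  35  38  64  95 127
197 104 103 105 105 105 103 118 135 147 150 141 114  66  29  22  21  30  52 103 138 159 156 132 102  81  70  61  49  40  41  79 131
198 100 103 106 107 101 106 123 145 150 149 
[... 2019 characters left out ...]
 188 181 158 126 101  96  99 100 100  97  89  77
214 156 159 159 165 172 177 179 178 182 187 185 184 185 187 187 186 188 188 189 190 188 182 175 151 125 104  97  99  97  98  93  89
215 170 163 165 172 180 184 186 189 191 187 187 185 184 189 186 189 190 186 188 183 182 184 184 175 154 130 112 103  98 100 105 113
216 166 162 162 169 175 176 180 185 188 185 185 185 185 186 186 190 188 186 187 186 185 184 187 184 176 165 145 130 120 120 132 152
217 160 159 159 164 165 163 166 173 175 175 177 183 184 186 183 189 187 188 186 185 185 185 185 186 181 182 178 163 157 159 164 175
edge_lo [245.8 213.8]
edge_mid [258.7 180. ]
top0 [241.9 213.7]
rim [270.  199.5]
rim2 [242.3 214. ]
lens_top [301.6 173.9]
```

The scene image shows only a dark gap under the hatch where its +y part would be visible. The switch is therefore not there, and I will find it by touch. First I check the real fingertip offset by touching the deck's -x strip with the fingers shut.

```bash
python3 - <<'E'
from h import *
from workcell import bot
s=bot.observe();cmd(s,[.06,-.06,.43],rt(0));cmd(s,[-.15,-.06,.42],rt(0));cmd(s,[-.15,-.06,.17],rt(0))
E
```

```text
shift [-6.27 -6.11 -1.93] turn [-14.7  -0.4  -0.1]
shift [ -6.33 -26.17   4.35] turn [-14.7  -0.4  -0.1]
shift [ -6.48 -19.84  28.54] turn [-14.7  -0.4  -0.1]
```

>>> {"api": "servo_tool", "payload": {"plan": [[0,-3,-2,-3,-6,0,0],[0,-6.3,-6.1,-2,-14.7,0,0],[0,-6.3,-11,-0.5,-14.7,0,0],[0,-6.3,-16,1,-14.7,0,0],[0,-6.3,-21,2.5,-14.7,0,0],[0,-6.3,-26.2,4.3,-14.7,0,0],[0,-6.3,-26.2,4.3,-14.7,0,0],[0,-6.3,-25.5,8,-14.7,0,0],[0,-6.3,-24.2,12,-14.7,0,0],[0,-6.3,-23,16,-14.7,0,0]]}}

```text
clock: 13.25
position: [0.43, 0.1074, 0.2949]
tool_rot: [-3.139, -0.002, 0.203]
force: [1.5, 0.2, -0.1]
grip_width: -0.0
finger_force: 0.0
```

```bash
python3 - <<'E'
from h import *
from workcell import bot
s=bot.observe();tell(s);cmd(s,[-.15,-.06,.16],rt(0))
E
```

```text
13.25 plat [-0.151  -0.0609  0.2949] rpy [-3.139e+00 -2.000e-03  2.030e-01] q [ 0.08  0.16 -0.52  1.91  0.08  1.09 -1.84] F [ 1.5  0.2 -0.1] g -0.0 ff 0.0
shift [ 0.06  0.14 13.49] turn [-0.2 -0.1 -0. ]
```

>>> {"api": "servo_tool", "payload": {"plan": [[0,0,0,4,0,0,0],[0,0,0,8,0,0,0],[0,0,0,12,0,0,0],[0,0,0,14,0,0,0],[0,0,0,15,0,0,0],[0,0,0,15.4,0,0,0],[0,0,0,15.4,0,0,0]]}}

```text
clock: 13.95
position: [0.4303, 0.1081, 0.142]
tool_rot: [-3.138, -0.001, 0.202]
force: [-1.3, -0.2, 1.1]
grip_width: -0.0001
finger_force: 0.0
```

>>> {"api": "servo_tool", "payload": {"plan": [[0,0,0,0.3,0,0,0],[0,0,0,0.6,0,0,0],[0,0,0,0.9,0,0,0],[0,0,0,0.9,0,0,0]]}}

```text
clock: 14.35
position: [0.4297, 0.108, 0.1321]
tool_rot: [-3.138, 0.0, 0.203]
force: [-0.5, 0.3, 0.5]
grip_width: -0.0001
finger_force: 0.0
```

>>> {"api": "servo_tool", "payload": {"plan": [[0,0,0,0.2,0,0,0],[0,0,0,0.4,0,0,0],[0,0,0,0.6,0,0,0],[0,0,0,0.6,0,0,0]]}}

```text
clock: 14.75
position: [0.4297, 0.1081, 0.1261]
tool_rot: [-3.138, 0.0, 0.203]
force: [0.7, -0.7, 0.3]
grip_width: 0.0002
finger_force: 0.0
```

>>> {"api": "servo_tool", "payload": {"plan": [[0,0,0,0.2,0,0,0],[0,0,0,0.4,0,0,0],[0,0,0,0.4,0,0,0]]}}

```text
clock: 15.05
position: [0.4297, 0.1081, 0.1221]
tool_rot: [-3.138, 0.0, 0.203]
force: [0.7, 0.4, 0.4]
grip_width: -0.0
finger_force: 0.0
```

>>> {"api": "servo_tool", "payload": {"plan": [[0,0,0,0.3,0,0,0],[0,0,0,0.6,0,0,0],[0,0,0,0.6,0,0,0]]}}

```text
clock: 15.35
position: [0.4296, 0.1081, 0.1159]
tool_rot: [-3.138, 0.001, 0.203]
force: [0.3, 1.0, -0.3]
grip_width: 0.0002
finger_force: 0.0
```

>>> {"api": "servo_tool", "payload": {"plan": [[0,0,0,0.2,0,0,0],[0,0,0,0.4,0,0,0],[0,0,0,0.4,0,0,0]]}}

```text
clock: 15.65
position: [0.4297, 0.1081, 0.1121]
tool_rot: [-3.138, 0.0, 0.203]
force: [0.0, -0.3, 0.1]
grip_width: 0.0
finger_force: 0.0
```

>>> {"api": "servo_tool", "payload": {"plan": [[0,0,0,0.2,0,0,0],[0,0,0,0.4,0,0,0],[0,0,0,0.4,0,0,0]]}}

```text
clock: 15.95
position: [0.4297, 0.1081, 0.1081]
tool_rot: [-3.138, 0.0, 0.203]
force: [0.2, 0.1, 0.2]
grip_width: 0.0005
finger_force: 0.0
```

>>> {"api": "servo_tool", "payload": {"plan": [[0,0,0,0.2,0,0,0],[0,0,0,0.4,0,0,0],[0,0,0,0.4,0,0,0]]}}

```text
clock: 16.25
position: [0.43, 0.1082, 0.1056]
tool_rot: [-3.139, -0.001, 0.203]
force: [-13.3, -3.6, 43.1]
grip_width: -0.0002
finger_force: 21.9
```

The tips touch the deck at TCP z = 0.107, so the real fingertip lies 23 mm behind the reported TCP. I will use that offset. Next I lift off and turn to the reach-in pose.

```bash
cat >> h.py <<'E'
def rs(tilt): # tilted, closing axis along platform y
    return rt(tilt)@Rot.from_euler('z',-90,degrees=True).as_matrix()
def tip(s): # tip centre and U corner, platform mm
    R=Rot.from_euler('xyz',s["tool_rot"]).as_matrix();t=plat(s["position"]-.023*R[:,2]);u=plat(s["position"]-.023*R[:,2]+.011*R[:,0]*np.sign(R[2,0]));return (t*1e3).round(1),(u*1e3).round(1)
def goU(s,u,tilt): # command so that U corner (platform m) is reached
    t=np.array(u)-.011*np.array([np.cos(tilt),0,np.sin(tilt)]);p=t+.023*np.array([np.sin(tilt),0,-np.cos(tilt)]);cmd(s,p,rs(tilt))
E
python3 - <<'E'
from h import *
from workcell import bot
s=bot.observe();print(tip(s));t=.785
R=rs(t);print((Rot.from_euler('z',1.3674).as_matrix()@R).round(2))
goU(s,[-.10,-.115,.25],t);goU(s,[-.02,-.115,.20],t)
E
```

```text
(array([-151.7,  -60.8,  128.6]), array([-151.7,  -49.8,  128.6]))
[[-0.71 -0.    0.71]
 [-0.    1.    0.  ]
 [-0.71  0.   -0.71]]
shift [ -5.41   6.   -12.06] turn [-35.3 -35.3 -85. ]
shift [-5.41 14.01 -7.08] turn [-35.3 -35.3 -85. ]
```

>>> {"api": "servo_tool", "payload": {"plan": [[0,0,0,-2,0,0,0],[0,-1,0,-6,-3,-3,-7],[0,-2,1,-10,-6,-6,-14.5],[0,-3,2,-13,-9,-9,-21.5],[0,-4,3,-13,-12,-12,-29],[0,-5,4,-13,-15,-15,-36],[0,-5.4,5,-13,-18,-18,-43],[0,-5.4,6,-12,-21,-21,-50],[0,-5.4,6,-12,-24,-24,-57.5],[0,-5.4,6,-12,-27,-27,-65]]}}

```text
clock: 17.25
position: [0.3893, 0.0381, 0.2239]
tool_rot: [3.002, 0.615, 1.339]
force: [1.1, 0.5, 0.4]
grip_width: -0.0
finger_force: 0.0
```

```bash
python3 - <<'E'
from h import *
from workcell import bot
s=bot.observe();tell(s);print(tip(s));t=.785
goU(s,[-.10,-.115,.25],t);goU(s,[-.02,-.115,.20],t)
E
```

```text
17.25 plat [-0.0913 -0.1148  0.2239] rpy [3.002 0.615 1.339] q [-0.18  0.39 -0.65  2.05  0.65  1.36 -1.36] F [1.1 0.5 0.4] g -0.0 ff 0.0
(array([-104.5, -112.1,  242.5]), array([ -96.4, -115.9,  248.9]))
shift [-0.11 -0.01 -0.18] turn [ -8.2  -8.2 -19.7]
shift [-3.15  2.19  8.48] turn [ -8.2  -8.2 -19.7]
```

>>> {"api": "servo_tool", "payload": {"plan": [[0,-0.1,0,-0.2,-3,-3,-7],[0,-0.1,0,-0.2,-6,-6,-14],[0,-0.1,0,-0.2,-8.2,-8.2,-19.7],[0,-1,1,3,-8.2,-8.2,-19.7],[0,-2,1.5,6,-8.2,-8.2,-19.7],[0,-3.1,2.2,8.5,-8.2,-8.2,-19.7],[0,-3.1,2.2,8.5,-8.2,-8.2,-19.7],[0,-3.1,2.2,8.5,-8.2,-8.2,-19.7]]}}

```text
clock: 18.05
position: [0.4048, -0.0397, 0.1755]
tool_rot: [3.139, 0.782, 1.767]
force: [0.3, -0.0, 0.5]
grip_width: -0.0001
finger_force: 0.0
```

```bash
python3 - <<'E'
from h import *
from workcell import bot
s=bot.observe();tell(s);print(tip(s));t=.785
goU(s,[.0,-.088,.12],t);goU(s,[.027,-.088,.092],t)
E
```

```text
18.05 plat [-0.012  -0.1153  0.1755] rpy [3.139 0.782 1.767] q [-0.16  0.48 -0.63  2.23  0.94  1.29 -1.26] F [ 0.3 -0.   0.5] g -0.0001 ff 0.0
(array([ -28.2, -115.3,  191.8]), array([ -20.4, -115.3,  199.6]))
shift [4.17 2.73 7.08] turn [-0.1 -0.2 -0.3]
shift [ 4.23  2.74 10.97] turn [-0.1 -0.2 -0.3]
```

>>> {"api": "servo_tool", "payload": {"plan": [[0,1.5,1.5,1,0,0,0],[0,3,2.7,3,0,0,0],[0,4.2,2.7,5,0,0,0],[0,4.2,2.7,7,0,0,0],[0,4.2,2.7,8,0,0,0],[0,4.2,2.7,9,0,0,0],[0,4.2,2.7,9,0,0,0]]}}

```text
clock: 18.75
position: [0.4382, -0.0677, 0.0821]
tool_rot: [3.139, 0.783, 1.767]
force: [-0.2, 0.8, 0.2]
grip_width: -0.0005
finger_force: 0.0
```

>>> {"api": "servo_tool", "payload": {"plan": [[0,0,0,0.5,0,0,0],[0,0,0,1,0,0,0],[0,0,0,1.5,0,0,0],[0,0,0,2,0,0,0],[0,0,0,2,0,0,0]]}}

```text
clock: 19.25
position: [0.4408, -0.0817, 0.0677]
tool_rot: [3.14, 0.783, 1.768]
force: [-0.9, -0.5, -0.4]
grip_width: 0.0001
finger_force: 0.0
```

```bash
python3 - <<'E'
from h import *
from workcell import bot
s=bot.observe();tell(s);print(tip(s))
E
```

```text
19.25 plat [ 0.0365 -0.0886  0.0677] rpy [3.14  0.783 1.768] q [-0.13  0.73 -0.51  2.24  1.2   1.18 -1.44] F [-0.9 -0.5 -0.4] g 0.0001 ff 0.0
(array([ 20.2, -88.5,  84. ]), array([ 28. , -88.5,  91.7]))
```

No contact at y = -88, so the toggle is not there. Rather than sweep sideways I will try pushing under the toggle at set places, starting at y = -30.

>>> {"api": "servo_tool", "payload": {"plan": [[0,0.5,0,-2.5,0,0,0],[0,1.25,0,-5,0,0,0],[0,1.25,3,-5,0,0,0],[0,1.25,5.8,-5,0,0,0],[0,1.25,5.8,-4,0,0,0],[0,1.25,5.8,-2.5,0,0,0],[0,1.25,5.8,-1.5,0,0,0],[0,1.25,5.8,-0.8,0,0,0],[0,1.25,5.8,-0.3,0,0,0],[0,1.25,5.8,-0.3,0,0,0]]}}

```text
clock: 20.25
position: [0.4953, -0.0595, 0.061]
tool_rot: [3.14, 0.783, 1.768]
force: [-0.4, 1.0, -0.6]
grip_width: -0.0003
finger_force: 0.0
```

>>> {"api": "servo_tool", "payload": {"plan": [[0,0,0,0.3,0,0,0],[0,0,0,0.7,0,0,0],[0,0,0,0.7,0,0,0]]}}

```text
clock: 20.55
position: [0.4966, -0.0641, 0.0563]
tool_rot: [3.139, 0.783, 1.768]
force: [-0.2, 0.2, -0.9]
grip_width: -0.0002
finger_force: 0.0
```

```bash
python3 - <<'E'
from h import *
from workcell import bot
s=bot.observe();tell(s);print(tip(s));goU(s,[.032,-.03,.089],.785);goU(s,[.043,-.03,.098],.785)
E
```

```text
20.55 plat [ 0.0305 -0.0304  0.0563] rpy [3.139 0.783 1.768] q [-0.14  0.79 -0.49  2.09  1.2   1.21 -1.34] F [-0.2  0.2 -0.9] g -0.0002 ff 0.0
(array([ 14.3, -30.3,  72.6]), array([ 22.1, -30.4,  80.3]))
shift [-1.32  0.04  0.09] turn [-0.1 -0.1 -0.3]
shift [-2.73  0.05  0.23] turn [-0.1 -0.1 -0.3]
```

Inserted freely. Next I push up, reading the force halfway.

>>> {"api": "servo_tool", "payload": {"plan": [[0,-0.3,0,0,0,0,0],[0,-0.6,0,0,0,0,0],[0,-0.9,0,0.05,0,0,0],[0,-1.3,0,0.1,0,0,0]]}}

```text
clock: 20.95
position: [0.4987, -0.0737, 0.0652]
tool_rot: [3.139, 0.783, 1.768]
force: [-0.0, -0.1, -0.1]
grip_width: -0.0001
finger_force: 0.0
```

>>> {"api": "servo_tool", "payload": {"plan": [[0,-0.4,0,0,0,0,0],[0,-0.8,0,0.1,0,0,0]]}}

```text
clock: 21.15
position: [0.5, -0.0801, 0.0702]
tool_rot: [3.139, 0.783, 1.767]
force: [-1.0, 0.7, -0.8]
grip_width: -0.0001
finger_force: 0.0
```

>>> {"api": "servo_tool", "payload": {"plan": [[0,-0.3,0,0,0,0,0],[0,-0.6,0,0.05,0,0,0],[0,-0.6,0,0.05,0,0,0]]}}

```text
clock: 21.45
position: [0.5008, -0.0847, 0.0739]
tool_rot: [3.139, 0.783, 1.767]
force: [0.2, 0.8, -0.0]
grip_width: 0.0
finger_force: 0.0
```

Nothing at y = -30. Next is y = +28.

>>> {"api": "servo_tool", "payload": {"plan": [[0,1,0,-2.5,0,0,0],[0,2.7,0,-5,0,0,0],[0,2.7,3,-5,0,0,0],[0,2.7,5.8,-5,0,0,0],[0,2.7,5.8,-4,0,0,0],[0,2.7,5.8,-2.5,0,0,0],[0,2.7,5.8,-1.7,0,0,0],[0,2.7,5.8,-1.1,0,0,0],[0,2.7,5.8,-0.7,0,0,0],[0,2.7,5.8,-0.7,0,0,0]]}}

```text
clock: 22.45
position: [0.5526, -0.0496, 0.0595]
tool_rot: [3.14, 0.783, 1.768]
force: [-0.3, -0.7, 0.3]
grip_width: 0.0001
finger_force: 0.0
```

>>> {"api": "servo_tool", "payload": {"plan": [[0,0,0,0.2,0,0,0],[0,0,0,0.4,0,0,0],[0,0,0,0.4,0,0,0]]}}

```text
clock: 22.75
position: [0.5534, -0.0521, 0.0569]
tool_rot: [3.139, 0.783, 1.768]
force: [0.1, 0.3, -0.5]
grip_width: 0.0001
finger_force: 0.0
```

```bash
python3 - <<'E'
from h import *
from workcell import bot
s=bot.observe();tell(s);print(tip(s));goU(s,[.032,.028,.089],.785);goU(s,[.043,.028,.098],.785)
E
```

```text
22.75 plat [0.0302 0.0277 0.0569] rpy [3.139 0.783 1.768] q [-0.13  0.83 -0.47  1.94  1.19  1.24 -1.23] F [ 0.1  0.3 -0.5] g 0.0001 ff 0.0
(array([14. , 27.8, 73.2]), array([21.8, 27.7, 81. ]))
shift [-1.3   0.03  0.15] turn [-0.1 -0.1 -0.3]
shift [-2.71  0.04  0.29] turn [-0.1 -0.1 -0.3]
```

>>> {"api": "servo_tool", "payload": {"plan": [[0,-0.3,0,0,0,0,0],[0,-0.6,0,0.05,0,0,0],[0,-0.9,0,0.1,0,0,0],[0,-1.3,0,0.15,0,0,0]]}}

```text
clock: 23.15
position: [0.5556, -0.0618, 0.0651]
tool_rot: [3.139, 0.782, 1.768]
force: [-1.0, 4.8, 0.1]
grip_width: 0.0002
finger_force: 2.2
```

>>> {"api": "servo_tool", "payload": {"plan": [[0,-0.4,0,0,0,0,0],[0,-0.8,0,0.1,0,0,0]]}}

```text
clock: 23.35
position: [0.5569, -0.0682, 0.0703]
tool_rot: [3.138, 0.782, 1.768]
force: [-1.1, 5.7, 2.6]
grip_width: -0.0002
finger_force: 2.4
```

>>> {"api": "servo_tool", "payload": {"plan": [[0,-0.3,0,0,0,0,0],[0,-0.6,0,0.05,0,0,0],[0,-0.6,0,0.05,0,0,0]]}}

```text
clock: 23.65
position: [0.5575, -0.0727, 0.0738]
tool_rot: [3.139, 0.782, 1.768]
force: [-0.8, 3.5, -2.0]
grip_width: 0.0
finger_force: 2.5
```

Contact at y ≈ +28: the force matches the toggle. I keep pushing until it resists firmly.

```bash
python3 - <<'E'
from h import *
from workcell import bot
s=bot.observe();tell(s);print(tip(s));goU(s,[.046,.028,.099],.785);goU(s,[.049,.028,.1],.785)
E
```

```text
23.65 plat [0.0512 0.0276 0.0738] rpy [3.139 0.782 1.768] q [-0.09  0.79 -0.47  1.95  1.19  1.23 -1.18] F [-0.8  3.5 -2. ] g 0.0 ff 2.5
(array([35. , 27.6, 90.1]), array([42.8, 27.6, 97.8]))
shift [-0.32  0.04  0.15] turn [-0.1 -0.2 -0.3]
shift [-0.6   0.04  0.29] turn [-0.1 -0.2 -0.3]
```

>>> {"api": "servo_tool", "payload": {"plan": [[0,-0.15,0,0.15,0,0,0],[0,-0.2,0,0.2,0,0,0],[0,-0.2,0,0.2,0,0,0]]}}

```text
clock: 23.95
position: [0.5578, -0.0731, 0.0735]
tool_rot: [3.139, 0.779, 1.77]
force: [-10.3, 20.5, 7.7]
grip_width: 0.0
finger_force: 11.5
```

>>> {"api": "servo_tool", "payload": {"plan": [[0,-0.1,0,0.1,0,0,0],[0,-0.15,0,0.15,0,0,0],[0,-0.15,0,0.15,0,0,0]]}}

```text
clock: 24.25
position: [0.558, -0.0733, 0.0734]
tool_rot: [3.139, 0.777, 1.771]
force: [-18.7, 33.3, 15.6]
grip_width: -0.0001
finger_force: 18.5
```

Firm stop at 37 N, where the toggle's end stop should be. I back off and withdraw.

>>> {"api": "servo_tool", "payload": {"plan": [[0,0.3,0,-0.4,0,0,0],[0,0.5,0,-1,0,0,0],[0,0.5,0,-3,0,0,0],[0,0.5,0,-6,0,0,0],[0,0.5,0,-10,0,0,0],[0,0.5,0,-14,0,0,0],[0,0.5,0,-18,0,0,0],[0,0.5,0,-18,0,0,0],[0,0.5,0,-18,0,0,0]]}}

```text
clock: 25.15
position: [0.5328, 0.0499, 0.1983]
tool_rot: [3.138, 0.783, 1.767]
force: [-0.1, -0.1, -0.2]
grip_width: -0.0
finger_force: 0.0
```

```bash
python3 hatch.py | sed 's/np.float32//g' | cut -c1-900
```

```text
25.15 plat [-0.0739  0.0281  0.1983] rpy [3.138 0.783 1.767] q [-0.24  0.63 -0.58  1.83  0.94  1.47 -1.07] F [-0.1 -0.1 -0.2] g -0.0 ff 0.0
top [(0.8, (0.0), (0.9)), (0.82, (-0.2), (0.9)), (0.84, (-0.1), (2.0)), (0.86, (0.5), (4.6)), (0.88, (-0.2), (4.4)), (0.9, (-0.3), (1.5)), (0.92, (-0.7), (0.5)), (0.94, (0.6), (2.7)), (0.96, (9.2), (18.8)), (0.98, (43.2), (61.2)), (1.0, (66.7), (42.6)), (1.02, (17.3), (6.6)), (1.04, (0.3), (-2.4)), (1.06, (-17.4), (-27.8)), (1.08, (-59.5), (-61.8)), (1.1, (-30.9), (-26.3)), (1.12, (-3.0), (-2.3)), (1.14, (-0.1), (-0.0)), (1.16, (0.1), (0.3)), (1.18, (0.0), (-0.3))]
scene [(0.8, (74.7), (78.7)), (0.82, (82.5), (88.5)), (0.84, (86.9), (95.3)), (0.86, (90.8), (99.2)), (0.88, (92.6), (103.0)), (0.9, (93.2), (103.8)), (0.92, (92.6), (104.0)), (0.94, (92.4), (104.5)), (0.96, (91.2), (103.2)), (0.98, (87.8), (100.0)), (1.0, (82.2), (94.7)), (1.02, (76.0), (85.8)), (1.04, (65.2), (76.1)), (1.06, (50.5), (60.8)), (1.08, (35.5), (41.4)), (1.1, (24.7), (17.9)), (1.12, (13.6), (-5.8)), (1.14, (2.0), (-28.9)), (1.16, (-7.7), (-47.1)), (1.18, (-7.3), (-58.1))]
```

```bash
python3 -c "
from workcell import bot
print(bot.job_done())"
```

```text
the job is handed in; nothing more can be done
None
```

I handed the job in at about 25 s of the 50 s allowed. The top image shows the hatch standing at its stop. The toggle was pushed to a firm stop where fully on should be, but I judged that by force and position because no camera could see it under the hatch.

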